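# Load the candy melting pan and hold the thermometer in its guide

## Task

Using the scoop, never the fingers, scoop at least two of the candy balls from the trough into the melting pan, leaving none spilled, then stand the scoop back upright on the counter. Then take the thermometer from its stand and lower it upright through the orange guide on the pan until the red band on its stem is level with the guide's top, never touching the guide or pan, and finish while still holding it there, still and centred in the bore, with nothing else carrying it. Leave the jars, coffee cup and mug where they are.

Things in the scene. Friction and masses are not known exactly. Their poses are not given: they have to be found in the camera images.
- tray: White stoneware trough, blue stripes, fixed. Outside 295 long (x = -170 to +125) by 104 (y), walls 45 high. Flat inner floor 92 wide, 5 above the counter, x = -100 to +119; beyond x = -100 the -x end (towards the robot) is a ramp rising outwards at 30 degrees; other walls upright. Origin on the underside, midway across. Candies start in its -x half; the +x half is empty.
- scoop: Loose aluminium scoop, 90 g, on the counter: flat box 74 wide in y (70 inside), flaring to 84 at its mouth, open at front (-x) and top; floor 2 thick from x = -40 (front lip) to +36, side walls 30 high, back wall 36 high. Upright blue grip at the back, 18 wide (y), 24 deep (x), axis at x = +30, z = 38 to 120: grip across y from above at z = 95. Origin on the underside.
- pan: Steel melting pan, fixed, 180 across and 75 high, wall 3, floor top at z = 5. Black loop handles on its +x and -x sides reach 123 from the centre, 67 high. Origin: centre of underside. Orange thermometer guide clipped on its -y side: upright tube, outside 36, bore 20, z = 75 to 100, axis 56 from the pan's centre towards -y, so within the rim. The rest of the mouth is open.
- guide_top (a point): Centre of the upper mouth of the orange guide's bore (100 above the counter); the bore, 20 across, runs straight down 25 from here, then opens into the pan.
- stand: Wooden block 60 by 60, 138 high, fixed to the counter, with an upright 13 hole through its centre in which the thermometer hangs by its collar. Origin at the centre of its underside.
- thermo: Loose probe thermometer, 60 g, upright in the stand. Origin at the stem's tip, z up along the stem: steel stem 6 across, z = 0 to 130; dark collar 28 across, z = 130 to 136, resting on the stand's top; white round handle 22 across, z = 136 to 180 (grip it from above at about z = 158); red cap 28 across, z = 180 to 188.
- thermo_mark (a point): Middle of the red depth band, 5 tall, round the stem, 55 above the tip.
- thermo_tip (a point): Lower tip of the stem.
- candy0: The red hard candy ball, 22 across, 10 g, slippery and free to roll. Origin at its centre. It starts on the trough's floor.
- candy1: The yellow hard candy ball, 22 across, 10 g, slippery and free to roll. Origin at its centre. It starts on the trough's floor.
- candy2: The orange hard candy ball, 22 across, 10 g, slippery and free to roll. Origin at its centre. It starts on the trough's floor.
- candy3: The green hard candy ball, 22 across, 10 g, slippery and free to roll. Origin at its centre. It starts on the trough's floor.
- coffee: Bystander, loose: tall paper coffee cup with lid, 138 high, 88 across. Origin at the centre of its underside.
- mug: Bystander, loose: terracotta mug, 85 high, 86 across, handle on its +y side. Origin at the centre of its underside.
- jar_a: Bystander, loose: small red sprinkle jar, 62 high, 44 across. Origin at the centre of its underside.
- jar_b: Bystander, loose: small green sprinkle jar, 62 high, 44 across. Origin at the centre of its underside.
- jar_c: Bystander, loose: small yellow sprinkle jar, 62 high, 44 across. Origin at the centre of its underside.
Things that resemble listed ones, but are neither listed nor needed, are in the scene too. What is shaped like the scoop but green or purple is not meant. Leave any yellow look-alike of the thermo alone.

How it is judged (in metres and radians):
On the way, in this order (a step that is already met when the one before it is completed fails the run):
1. at least two candies lie in the pan ((((horizontal distance between candy0 and pan below 0.087 m and height (world z) of candy0 below 0.05 m) and (horizontal distance between candy1 and pan below 0.087 m and height (world z) of candy1 below 0.05 m)) or ((horizontal distance between candy0 and pan below 0.087 m and height (world z) of candy0 below 0.05 m) and (horizontal distance between candy2 and pan below 0.087 m and height (world z) of candy2 below 0.05 m)) or ((horizontal distance between candy0 and pan below 0.087 m and height (world z) of candy0 below 0.05 m) and (horizontal distance between candy3 and pan below 0.087 m and height (world z) of candy3 below 0.05 m)) or ((horizontal distance between candy1 and pan below 0.087 m and height (world z) of candy1 below 0.05 m) and (horizontal distance between candy2 and pan below 0.087 m and height (world z) of candy2 below 0.05 m)) or ((horizontal distance between candy1 and pan below 0.087 m and height (world z) of candy1 below 0.05 m) and (horizontal distance between candy3 and pan below 0.087 m and height (world z) of candy3 below 0.05 m)) or ((horizontal distance between candy2 and pan below 0.087 m and height (world z) of candy2 below 0.05 m) and (horizontal distance between candy3 and pan below 0.087 m and height (world z) of candy3 below 0.05 m)))), for 0.2 s.
2. the scoop stands upright on the counter, let go (height (world z) of scoop below 0.012 m and angle between scoop's own z axis and vertical below 0.15 rad and contact force between the fingers and scoop below 0.1 N and horizontal distance between scoop and pan above 0.12 m and not (x of scoop in the frame of tray between -0.19 and 0.13 m and y of scoop in the frame of tray between -0.05 and 0.05 m)), for 0.2 s.
At the end, for the whole second after the job is handed in: Two or more candies in the pan, the rest in pan or trough; scoop upright on the counter, let go; gripper holds the thermometer within 0.07 rad of upright, band within 9 mm of the guide top's height and 4 mm of the bore axis, under 15 mm/s, touching no pan, guide or candy (all of step 2 and (((horizontal distance between candy0 and pan below 0.087 m and height (world z) of candy0 below 0.05 m) and (horizontal distance between candy1 and pan below 0.087 m and height (world z) of candy1 below 0.05 m)) or ((horizontal distance between candy0 and pan below 0.087 m and height (world z) of candy0 below 0.05 m) and (horizontal distance between candy2 and pan below 0.087 m and height (world z) of candy2 below 0.05 m)) or ((horizontal distance between candy0 and pan below 0.087 m and height (world z) of candy0 below 0.05 m) and (horizontal distance between candy3 and pan below 0.087 m and height (world z) of candy3 below 0.05 m)) or ((horizontal distance between candy1 and pan below 0.087 m and height (world z) of candy1 below 0.05 m) and (horizontal distance between candy2 and pan below 0.087 m and height (world z) of candy2 below 0.05 m)) or ((horizontal distance between candy1 and pan below 0.087 m and height (world z) of candy1 below 0.05 m) and (horizontal distance between candy3 and pan below 0.087 m and height (world z) of candy3 below 0.05 m)) or ((horizontal distance between candy2 and pan below 0.087 m and height (world z) of candy2 below 0.05 m) and (horizontal distance between candy3 and pan below 0.087 m and height (world z) of candy3 below 0.05 m))) and ((horizontal distance between candy0 and pan below 0.087 m and height (world z) of candy0 below 0.05 m) or (x of candy0 in the frame of tray between -0.17 and 0.125 m and y of candy0 in the frame of tray between -0.052 and 0.052 m and z of candy0 in the frame of tray below 0.06 m)) and ((horizontal distance between candy1 and pan below 0.087 m and height (world z) of candy1 below 0.05 m) or (x of candy1 in the frame of tray between -0.17 and 0.125 m and y of candy1 in the frame of tray between -0.052 and 0.052 m and z of candy1 in the frame of tray below 0.06 m)) and ((horizontal distance between candy2 and pan below 0.087 m and height (world z) of candy2 below 0.05 m) or (x of candy2 in the frame of tray between -0.17 and 0.125 m and y of candy2 in the frame of tray between -0.052 and 0.052 m and z of candy2 in the frame of tray below 0.06 m)) and ((horizontal distance between candy3 and pan below 0.087 m and height (world z) of candy3 below 0.05 m) or (x of candy3 in the frame of tray between -0.17 and 0.125 m and y of candy3 in the frame of tray between -0.052 and 0.052 m and z of candy3 in the frame of tray below 0.06 m)) and horizontal distance between thermo_mark and guide_top below 0.004 m and z of thermo_mark in the frame of pan between 0.091 and 0.109 m and angle between thermo's own z axis and vertical below 0.07 rad and contact force between the fingers and thermo above 1 N and contact force between thermo and pan below 0.2 N and linear speed of thermo below 0.015 m/s and contact force between thermo and candy0 below 0.1 N and contact force between thermo and candy1 below 0.1 N and contact force between thermo and candy2 below 0.1 N and contact force between thermo and candy3 below 0.1 N); the arm keeps its last pose, push and grip.
It fails at once if the thermometer touches the guide or the pan (contact force between thermo and pan above 0.2 N).
It fails at once if the fingers touch a candy (contact force between the fingers and candy0 above 0.2 N or contact force between the fingers and candy1 above 0.2 N or contact force between the fingers and candy2 above 0.2 N or contact force between the fingers and candy3 above 0.2 N).
It fails at once if a bystander is moved by more than 30 mm (distance of any of coffee, mug, jar_a, jar_b, jar_c from where it was at the start of the episode above 0.03 m).
It also fails if it takes over 72 s, if anything falls off the work surface, if the arm or the gripper's body presses on something with over 40 N, if the wrist force passes 120 N, or if a joint passes its speed limit or range.

## Robot

A 6-joint arm with a two-finger parallel gripper is mounted at the origin on the work surface. World frame = base frame: x ahead of the robot, y to its left, z up, the work surface at z = 0. Lengths are in m, angles in degrees, forces in N, time in s.
With the tool pointing down it reaches from about 0.25 to 0.775 m from the base axis. Payload 8.9 kg.
Tool frame: the origin (TCP) lies on the mounting face of the last link; the fingertips stand 173 mm ahead of it and the grasp point (between the pads) lies 155 mm ahead of it; z points along the fingers, y is the line along which they close (so a half turn about z gives the same grasp; the last joint's range is limited). The gripper opens to 85 mm and grips with 20 to 120 N. Pads are 22 mm wide; open, the fingers measure 114 mm over their backs; the gripper's body (76 mm by 85 mm) begins 54 mm behind the grasp point. The pads swing forward as they close: fully open they stand 13 mm farther back than shut.
Start: joints at [64.899, 16.656, -8.789, 64.555, 0, 82.019], TCP at [0.155, 0.502, 0.405] pointing down, gripper open.
Joint ranges: [-144.48, 144.48], [-52.06, 99.96], [-74.48, 78.29], [-112.23, 115.85], [-86.99, 84.42], [-180, 180]. Speed limits (degrees/s): [127.2, 127.2, 159.86, 180, 180, 180].

## Interface

Orientations are given as a 3x3 rotation matrix whose columns are the frame's x, y, z axes.
In Python, from workcell import telemetry, read_camera, camera_info, ticket, masks_of, mark_of gives the robot as it stands.
- The arm moves only by the shell command python3 -m pendant 'ROWS' [FORCE]. ROWS is JSON, one flat list of numbers, 5 for each row, row after row: the opening, from -1 (shut) to 1 (fully open), then the shift along the tool's x, y, z in units of 30 mm (1.0 is 30 mm), then the turn about the tool's z in units of 5 degrees (1.0 is 5 degrees). In form: [grip, tx, ty, tz, spin, grip, tx, ty, tz, spin, ...]. A call has 1 to 10 rows; each row shifts and turns the commanded pose from where the row before left it, along the tool's axes as they then stand; what a row does not reach is not made up. A row lasts 1/10 s, in which the tool goes at most 50 mm and 8.59 degrees, less where a joint would pass 70% of its speed; a pose out of reach is approached as far as the arm can. A call is refused whole if a number of a shift passes 1 or a number of a turn 1, either way. A call with a gripper value outside its range is refused whole. The fingers move at their own pace and stop on an object; FORCE is the grip in N (left out, the last holds). Time passes only in rows, so rows that do not move let the fingers close. It gives the time, the measured TCP pose, the force, the opening and the grip force at its end, in the units of the state.
- telemetry.get_state(): the state, without advancing time (a new reading comes with each control period).
- read_camera(name): name is "side" or "top"; returns (picture, depth): 384x512x3 uint8, red, green, blue; 384x512 float32, m along the optical axis (not along the pixel's ray), 0 where there is no reading.
- camera_info(name): a dict with "fx", "fy", "cx", "cy" (pixels), "cam_to_world" (4x4, takes a point from camera to world coordinates). Camera axes: x right, y up, looking along -z (the intrinsics and any distortion apply to the point x, -y, -z); pixel columns grow to the right and rows downward; lengths in m; the calibration is good to about 2 mm. A picture is of the moment at which its call begins. camera_info takes no time and is no camera call.
- ticket.sign_off(): hands the job in; it is judged then, once.
Trained networks look in the newest picture that a camera, given by its name, has taken for a name from the list of things; names that differ only in an ending like _2 or _b are one class to them, and where a whole thing is asked for, a point or a joint stands for the part that bears it (a point fixed in the world has none). Each returns a list of dicts, best first, with "score" (0 to 1); they miss things now and then, are a little off and sometimes report something else, mostly with a low value. They report only what shows in the picture. A call takes as long as a camera call. They do not tell look-alikes from the thing itself.
- masks_of(camera, query): "region" (384x512 bool, what is visible of it) and "at" ([row, column] in pixels, amid what is visible of it).
- mark_of(camera, query): "at" ([row, column] in pixels: a listed point, or the origin of a listed thing).
The state is a dict: "t": time; "qpos": joint angles; "joint_vel": joint speeds; "joint_torque": joint torques, N m; "ee_pos": TCP position; "ee_rot": TCP orientation; "wrist_force": force on the tool from outside, world axes, zero at the start; "ft_torque": the same for the moment, N m; "finger_gap": finger opening in m; "finger_force": force on a finger pad.
Only numpy, scipy, OpenCV 4.12 (cv2) and the standard library are available. Lean on these libraries where they do the work, as an engineer would, in place of code of your own. Each camera call takes 0.05 s, during which the arm holds its last target. There are 200 camera calls.

## Working session

There is one attempt and no reset: what is moved stays moved. The work goes in short steps, Python scripts to look and compute and a shell command to move; the robot and the scene stay as the last step left them, time stands still between calls to the robot, and variables do not carry over. Pictures are saved under pics/ and viewed, at most 12 in all, crops included, and the job is handed in when it is done.

```bash
ls; mkdir -p pics; python3 - <<'E'
from workcell import telemetry, read_camera, camera_info
import cv2,numpy as np
for n in("top","side"):
    p,d=read_camera(n); cv2.imwrite(f"pics/{n}0.png",p[:,:,::-1]); i=camera_info(n); print(n,{k:np.round(v,3).tolist() if not isinstance(v,str) else v for k,v in i.items()})
s=telemetry.get_state(); print({k:np.round(v,3).tolist() for k,v in s.items()})
E
```

```text
pics
top {'fx': 461.688, 'fy': 461.688, 'cx': 258.191, 'cy': 198.328, 'cam_to_world': [[-0.026, 0.991, -0.132, 0.42], [-1.0, -0.025, 0.009, -0.051], [0.005, 0.132, 0.991, 1.37], [0.0, 0.0, 0.0, 1.0]]}
side {'fx': 354.791, 'fy': 354.791, 'cx': 256.704, 'cy': 195.323, 'cam_to_world': [[-0.875, 0.337, -0.347, 0.262], [-0.484, -0.619, 0.619, 0.487], [-0.006, 0.71, 0.704, 0.72], [0.0, 0.0, 0.0, 1.0]]}
{'t': 0.1, 'qpos': [64.901, 16.684, -8.827, 64.556, 0.003, 82.02], 'joint_vel': [0.01, -0.07, 0.08, -0.016, 0.029, -0.263], 'joint_torque': [0.001, -53.798, 33.192, 0.009, -0.0, -0.0], 'ee_pos': [0.154, 0.502, 0.404], 'ee_rot': [[-0.956, 0.294, -0.001], [0.294, 0.956, -0.001], [0.0, -0.001, -1.0]], 'wrist_force': [-0.396, 0.039, 0.73], 'ft_torque': [0.012, -0.023, -0.033], 'finger_force': 0.0, 'finger_gap': 0.085}
```

View pics/top0.png

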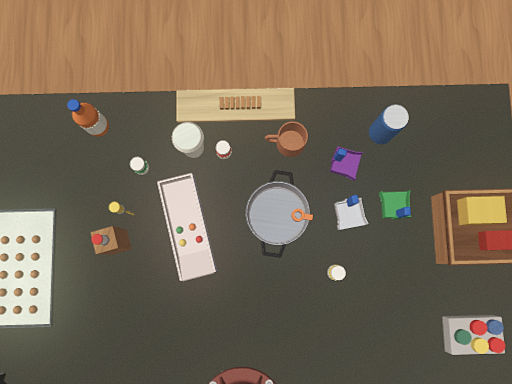

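View pics/side0.png

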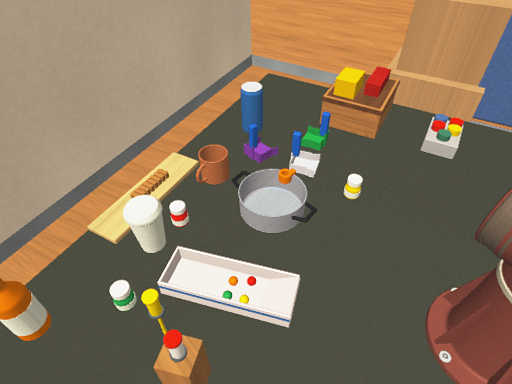

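Top view: the aluminium scoop is at (350,213), with its blue grip at (353,200). The look-alikes are purple (347,162) and green (395,205). The thermometer with the red cap is at (98,239) in the wooden block, and the yellow one at (117,207) is a decoy. The tray is around (187,228), candies near (180-199,227-243), the pan at (278,213), and the guide at (298,215). Next I'll measure these and check one crop.

```bash
cat > h.py <<'E'
import numpy as np,cv2
from workcell import telemetry, read_camera, camera_info, ticket, masks_of, mark_of
def cloud(n):
    p,d=read_camera(n); return p,d,unproj(n,d)
def unproj(n,d):
    c=camera_info(n); M=np.array(c["cam_to_world"])
    v,u=np.mgrid[:384,:512].astype(float)
    P=np.stack([(u-c["cx"])/c["fx"]*d,-(v-c["cy"])/c["fy"]*d,-d],-1)
    W=P@M[:3,:3].T+M[:3,3]; W[d==0]=np.nan; return W
def proj(n,X):
    c=camera_info(n); M=np.array(c["cam_to_world"])
    q=(np.asarray(X)-M[:3,3])@M[:3,:3]; return np.stack([c["cx"]+c["fx"]*q[...,0]/-q[...,2],c["cy"]+c["fy"]*q[...,1]/q[...,2]],-1)
def circ(xy):
    A=np.c_[2*xy,np.ones(len(xy))]; s=np.linalg.lstsq(A,(xy**2).sum(1),rcond=None)[0]
    return s[:2],np.sqrt(s[2]+s[:2]@s[:2])
def hsv(p): return cv2.cvtColor(p,cv2.COLOR_RGB2HSV)
def cap(n="top"): # centroid of the nonblack things
    pass
E
cat > m.py <<'E'
from h import *
np.set_printoptions(precision=4,suppress=True)
for n in("top","side"):
    p,d,W=cloud(n); H=hsv(p)
    for q in("scoop","pan","tray","thermo","stand","candy0","guide_top"):
        f=mark_of if q=="guide_top" else masks_of
        for r in f(n,q)[:6]:
            if r["score"]<.3: continue
            a=r["at"]; o=[n,q,round(r["score"],2),np.round(a).astype(int).tolist()]
            if "region" in r:
                m=r["region"]&np.isfinite(W[...,0]); w=W[m]; z=w[:,2]; o+=["n",len(w),"med",np.median(w,0).round(4)]
                if q=="pan":
                    t=w[(z>.068)&(z<.082)][:,:2]; o+=["rim",len(t),*circ(t)] if len(t)>9 else []
                    g=w[(z>.095)&(z<.106)]; o+=["g",len(g),g.mean(0)]
                if q in("tray",):
                    t=w[(z>.041)&(z<.05)][:,:2].astype(np.float32); o+=[cv2.minAreaRect(t*1000)] 
                if q=="scoop":
                    h=H[m]; b=w[(h[:,0]>100)&(h[:,0]<125)&(h[:,1]>120)&(z>.11)]; o+=["grip",len(b),b.mean(0)]
                    s=w[z<.045][:,:2].astype(np.float32); o+=[cv2.minAreaRect(s*1000)]
                if q in("thermo","stand"): 
                    t=w[z>z.max()-.008]; o+=["top",len(t),t.mean(0)]
            print(*o)
E
python3 m.py
python3 - <<'E'
from h import *
p,d=read_camera("top"); c=lambda a,b,e,f:cv2.resize(p[b:f,a:e],(400,300),interpolation=cv2.INTER_CUBIC)
cv2.imwrite("pics/crop1.png",np.hstack([c(320,140,424,218+0),c(80,195,160,255)])[:,:,::-1])
E
```

```text
top scoop 0.69 [163, 343] n 650 med [ 0.7029 -0.3273  0.0049] grip 52 [ 0.7108 -0.297   0.1184] ((702.9291381835938, -325.02734375), (80.09793853759766, 81.78791809082031), 71.49136352539062)
top scoop 0.68 [212, 348] n 823 med [ 0.5512 -0.3277  0.004 ] grip 52 [ 0.579  -0.325   0.1193] ((552.8272705078125, -334.779541015625), (86.57827758789062, 91.3526840209961), 9.109947204589844)
top scoop 0.5 [212, 277] n 3519 med [ 0.5529 -0.1183  0.0068] grip 0 [nan nan nan] ((556.59765625, -118.39559936523438), (187.8527374267578, 215.98033142089844), 45.646446228027344)
top pan 0.74 [239, 102] n 158 med [0.4826 0.3454 0.1941] g 0 [nan nan nan]
top pan 0.69 [212, 278] n 3301 med [ 0.554  -0.1181  0.0067] rim 231 [ 0.5459 -0.1137] 0.09387555996802242 g 83 [ 0.5415 -0.171   0.0999]
top tray 0.87 [226, 188] n 3764 med [0.5256 0.1497 0.0083] ((520.8396606445312, 146.63824462890625), (296.3721008300781, 104.26840209960938), 12.91699504852295)
top tray 0.41 [241, 198] n 31 med [0.4847 0.1125 0.0257] ((0.0, 0.0), (0.0, 0.0), 0.0)
top thermo 0.71 [209, 116] n 119 med [0.5634 0.3056 0.1863] top 76 [0.
[... 1633 characters left out ...]
.987954139709473)
side thermo 0.89 [343, 172] n 528 med [0.4802 0.3548 0.1937] top 283 [0.4841 0.3526 0.1956]
side thermo 0.7 [305, 154] n 485 med [0.5616 0.3143 0.1695] top 205 [0.5652 0.3125 0.1875]
side stand 0.76 [366, 187] n 1813 med [0.468  0.3597 0.1365] top 3 [0.4777 0.3533 0.1919]
side candy0 0.57 [281, 250] n 62 med [0.4843 0.1188 0.0238]
side candy0 0.38 [296, 225] n 47 med [0.5133 0.1753 0.024 ]
side guide_top 0.84 [172, 284]m.py:18: RuntimeWarning: Mean of empty slice.
  h=H[m]; b=w[(h[:,0]>100)&(h[:,0]<125)&(h[:,1]>120)&(z>.11)]; o+=["grip",len(b),b.mean(0)]
  ret = um.true_divide(
m.py:14: RuntimeWarning: Mean of empty slice.
  g=w[(z>.095)&(z<.106)]; o+=["g",len(g),g.mean(0)]
```

View pics/crop1.png

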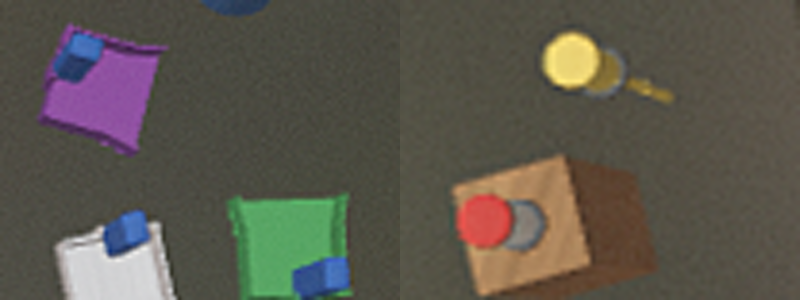

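Scoop and thermometer identities are confirmed: the white/silver body with blue grip is the scoop, and the red cap is the thermometer in the wooden block. Now I'll refine the scoop yaw, pan circle and guide.

```bash
cat > m2.py <<'E'
from h import *
from scipy.optimize import least_squares
np.set_printoptions(precision=4,suppress=True)
for n in("top","side"):
    P=[cloud(n) for _ in range(3)]; p=P[0][0]; W=np.nanmean([a[2] for a in P],0); H=hsv(p)
    X,Y,Z=W[...,0],W[...,1],W[...,2]
    s=(X>.49)&(X<.63)&(Y<-.26)&(Y>-.40)&(H[...,1]<60)&(H[...,2]>110)
    f=s&(Z<.012)&(Z>-.004); w=W[f][:,:2].astype(np.float32)*1000
    wall=s&(Z>.024)&(Z<.042); q=W[wall][:,:2].astype(np.float32)*1000
    print(n,"floor",len(w),cv2.minAreaRect(w),"walls",len(q),cv2.minAreaRect(q))
    b=(X>.54)&(X<.62)&(Y<-.28)&(Y>-.38)&(H[...,0]>100)&(H[...,0]<125)&(H[...,1]>120)
    t=W[b&(Z>.115)]; print(" grip top",len(t),t.mean(0),cv2.minAreaRect(t[:,:2].astype(np.float32)*1000))
    r=np.hypot(X-.55,Y+.113); m=(r>.075)&(r<.1)&(Z>.069)&(Z<.082)&(H[...,1]<70)
    t=W[m][:,:2]; g=least_squares(lambda c:np.hypot(t[:,0]-c[0],t[:,1]-c[1])-.0885,[.55,-.113],loss="soft_l1",f_scale=.002); print(" pan",len(t),g.x)
    g=(H[...,0]<20)&(H[...,1]>130)&(np.hypot(X-.5415,Y+.169)<.035)&(Z>.094)
    t=W[g][:,:2]; k=[W[g][:,2].mean(),len(t),t.mean(0)]
    ks=least_squares(lambda c:np.maximum(0,np.hypot(t[:,0]-c[0],t[:,1]-c[1])-.018)+np.maximum(0,.010-np.hypot(t[:,0]-c[0],t[:,1]-c[1])),t.mean(0)).x; print(" guide",*k,ks)
E
python3 m2.py
```

```text
top floor 596 ((553.44482421875, -334.87176513671875), (88.4991226196289, 93.88719177246094), 8.979663848876953) walls 73 ((549.724365234375, -331.3291015625), (79.02774810791016, 81.94331359863281), 10.96565055847168)
 grip top 49 [ 0.5788 -0.3254  0.1196] ((578.8893432617188, -325.75372314453125), (22.70879554748535, 15.308417320251465), 4.868957042694092)
 pan 232 [ 0.5504 -0.1156]
 guide 0.09990452981770241 74 [ 0.5412 -0.1706] [ 0.5412 -0.1706]
side floor 350 ((555.8380737304688, -328.3838806152344), (124.90811920166016, 106.44554901123047), 83.35980224609375) walls 94 ((552.7757568359375, -328.7599792480469), (79.46880340576172, 83.46849822998047), 9.703676223754883)
 grip top 33 [ 0.58   -0.3224  0.1184] ((580.2638549804688, -324.12939453125), (21.412525177001953, 15.5913724899292), 8.239490509033203)
 pan 332 [ 0.5526 -0.1132]
 guide 0.09843101971926012 87 [ 0.5426 -0.1673] [ 0.5434 -0.1691]
```

```bash
python3 -m pendant '[1,0,0,0,-0.9,1,0,0,0,-0.9,1,0,0,0,-0.9,1,0,0,0,-0.9,1,0,0,0,-0.9,1,0,0,0,-0.92]' && python3 -m pendant '[1,-0.3,-0.95,0,0,1,-0.3,-0.95,0,0,1,-0.3,-0.95,0,0,1,-0.3,-0.95,0,0,1,-0.3,-0.95,0,0,1,-0.3,-0.95,0,0,1,-0.3,-0.95,0,0,1,-0.3,-0.95,0,0,1,-0.3,-0.95,0,0,1,-0.3,-0.95,0,0]' && python3 -m pendant '[1,-0.3,-0.95,0,0,1,-0.3,-0.95,0,0,1,-0.3,-0.95,0,0,1,-0.3,-0.95,0,0,1,-0.3,-0.95,0,0,1,-0.3,-0.95,0,0,1,-0.3,-0.95,0,0,1,-0.3,-0.95,0,0,1,-0.3,-0.95,0,0,1,-0.3,-0.95,0,0]'
```

```text
t: 1.85
ee_pos: [0.1545, 0.5017, 0.4047]
ee_rot: [[-0.984, -0.177, 0.0], [-0.177, 0.984, -0.0], [0.0, -0.0, -1.0]]
wrist_force: [-0.2, 0.5, 0.5]
finger_gap: 0.085
finger_force: 0.0
t: 2.85
ee_pos: [0.2929, 0.2356, 0.4049]
ee_rot: [[-0.985, -0.174, 0.001], [-0.174, 0.985, 0.0], [-0.001, 0.0, -1.0]]
wrist_force: [0.1, 0.1, -0.1]
finger_gap: 0.0855
finger_force: 0.0
t: 3.85
ee_pos: [0.431, -0.0297, 0.4048]
ee_rot: [[-0.985, -0.173, 0.0], [-0.173, 0.985, -0.0], [-0.0, -0.0, -1.0]]
wrist_force: [0.5, 1.1, 0.2]
finger_gap: 0.0854
finger_force: 0.0
```

```bash
python3 -m pendant '[1,-0.29,-0.96,0,0,1,-0.29,-0.96,0,0,1,-0.29,-0.96,0,0,1,-0.29,-0.96,0,0,1,-0.29,-0.96,0,0,1,-0.29,-0.96,0,0,1,-0.29,-0.96,0,0,1,-0.29,-0.96,0,0,1,-0.29,-0.96,0,0,1,-0.29,-0.96,0,0]' && python3 -m pendant '[1,-0.29,-0.96,0,0,1,0,0,0.9,0,1,0,0,0.9,0,1,0,0,0.9,0,1,0,0,0.9,0,1,0,0,0.4,0,1,0,0,0,0]'; python3 - <<'E'
from h import *
p,d=read_camera("top");q,d=read_camera("side")
c=lambda p,a,b:cv2.resize(p[b:b+112,a:a+150],(400,300),interpolation=cv2.INTER_CUBIC)
cv2.imwrite("pics/g1.png",np.hstack([c(p,280,150),c(q,230,90)])[:,:,::-1])
E
```

```text
t: 4.85
ee_pos: [0.5666, -0.2982, 0.4046]
ee_rot: [[-0.985, -0.173, 0.0], [-0.173, 0.985, 0.0], [-0.0, 0.0, -1.0]]
wrist_force: [0.4, 0.4, 0.3]
finger_gap: 0.0854
finger_force: 0.0
t: 5.55
ee_pos: [0.5793, -0.3235, 0.283]
ee_rot: [[-0.985, -0.173, -0.003], [-0.173, 0.985, 0.002], [0.002, 0.002, -1.0]]
wrist_force: [-0.3, -0.3, 0.7]
finger_gap: 0.0851
finger_force: 0.0
```

View pics/g1.png

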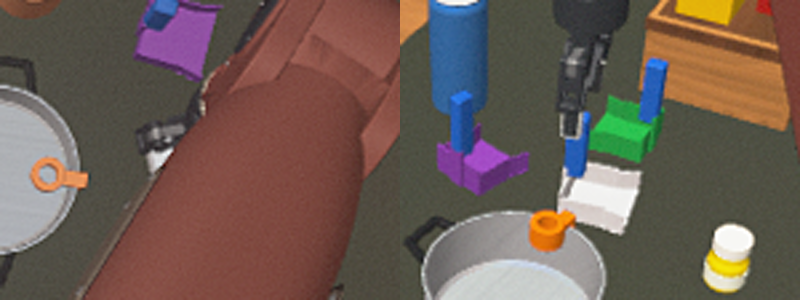

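The fingers straddle the blue grip, which is at about (577,140) in the right-hand crop. I'll descend and close.

```bash
python3 -m pendant '[1,0,0,0.55,0,1,0,0,0.55,0,1,0,0,0,0,-1,0,0,0,0,-1,0,0,0,0,-1,0,0,0,0,-1,0,0,0,0,-1,0,0,0,0]' 60 && python3 -m pendant '[-1,0,0,0,0,-1,0,0,0,0,-1,0,0,-0.3,0,-1,0,0,-0.7,0,-1,0,0,-0.9,0,-1,0,0,0,0]'
```

```text
t: 6.45
ee_pos: [0.5799, -0.3239, 0.2521]
ee_rot: [[-0.985, -0.173, 0.001], [-0.173, 0.985, -0.0], [-0.0, -0.0, -1.0]]
wrist_force: [-0.2, -0.1, -0.4]
finger_gap: 0.0174
finger_force: 61.7
t: 7.05
ee_pos: [0.5808, -0.3246, 0.3132]
ee_rot: [[-0.985, -0.173, 0.005], [-0.173, 0.985, -0.004], [-0.004, -0.005, -1.0]]
wrist_force: [0.8, -0.3, -0.5]
finger_gap: 0.0172
finger_force: 62.0
```

```bash
python3 -m pendant '[-1,0,0,-0.9,-0.3,-1,0,0,-0.9,-0.3,-1,0,0,-0.9,0,-1,-0.1,0.3,0,0,-1,-0.2,0.7,0,0,-1,-0.33,1,0,0,-1,-0.33,1,0,0,-1,-0.33,1,0,0,-1,-0.33,1,0,0,-1,-0.33,1,0,0]' && python3 -m pendant '[-1,-0.33,1,0,0,-1,-0.33,1,0,0,-1,-0.33,1,0,0,-1,-0.33,1,0,0,-1,-0.33,1,0,0,-1,-0.33,1,0,0,-1,-0.33,1,0,0,-1,-0.33,1,0,0,-1,-0.5,1,0,0,-1,-0.14,0.75,0,0]' && python3 -m pendant '[-1,0,0,0.9,0,-1,0,0,0.4,0,-1,0,0,0,0,-1,0,0,0,0]'; python3 - <<'E'
from h import *
p,d=read_camera("top");q,d=read_camera("side")
c=lambda p,a,b:cv2.resize(p[b:b+120,a:a+160],(400,300),interpolation=cv2.INTER_CUBIC)
cv2.imwrite("pics/g2.png",np.hstack([c(p,120,160),c(q,145,200)])[:,:,::-1])
E
```

```text
t: 8.05
ee_pos: [0.596, -0.1337, 0.3889]
ee_rot: [[-0.974, -0.225, -0.001], [-0.225, 0.974, 0.0], [0.001, 0.001, -1.0]]
wrist_force: [0.4, -0.1, -0.8]
finger_gap: 0.0175
finger_force: 61.8
t: 9.05
ee_pos: [0.6265, 0.174, 0.3887]
ee_rot: [[-0.974, -0.226, -0.001], [-0.226, 0.974, 0.0], [0.001, 0.0, -1.0]]
wrist_force: [0.1, -0.2, -0.5]
finger_gap: 0.0173
finger_force: 61.8
t: 9.45
ee_pos: [0.6265, 0.1713, 0.3508]
ee_rot: [[-0.975, -0.224, -0.001], [-0.224, 0.975, -0.0], [0.001, 0.0, -1.0]]
wrist_force: [0.0, -0.1, 0.2]
finger_gap: 0.0174
finger_force: 61.9
```

View pics/g2.png

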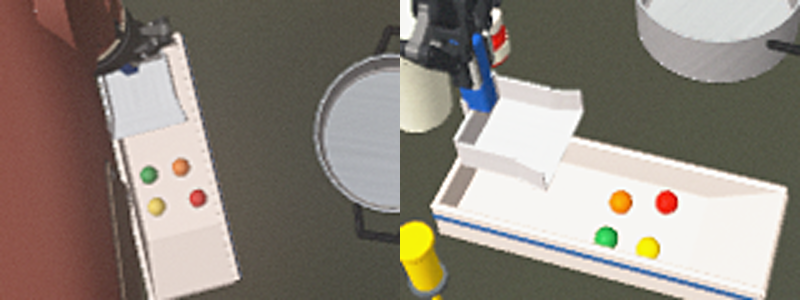

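The scoop hovers above the empty half, with the candies near (150-200,165-207) in the left crop. Next I'll check its lateral alignment numerically.

```bash
python3 - <<'E'
from h import *
np.set_printoptions(precision=4,suppress=True)
s=telemetry.get_state(); print(s["ee_pos"])
y=np.radians(12.95);u=np.array([np.cos(y),np.sin(y)]);v=np.array([-u[1],u[0]]);O=np.array([.5219,.1477])+.0225*u
for n in("top","side"):
    W=np.nanmean([cloud(n)[2] for _ in range(2)],0); p,_=read_camera(n);H=hsv(p)
    a=(W[...,:2]-O)@u;b=(W[...,:2]-O)@v;Z=W[...,2]
    m=(H[...,1]<60)&(H[...,2]>110)&(abs(b)<.08)&(a>-.02)&(a<.12)
    f=m&(Z>.088)&(Z<.14)
    for lo,hi in((.088,.108),(.12,.14)):
        f=m&(Z>lo)&(Z<hi); print(n,lo,f.sum(),"a",np.percentile(a[f],[1,50,99]),"b",np.percentile(b[f],[1,50,99]),"z",np.median(Z[f]))
    fl=m&(Z>.09)&(Z<.106)&(abs(b)<.03)&(a<.085)&(a>.02); print("floor fit z=a*k",np.polyfit(a[fl],Z[fl],1))
    r=(H[...,1]<60)&(Z>.041)&(Z<.049)&(a<0)&(a>-.15)&(abs(abs(b)-.049)<.01)
    print(" walls b",np.median(b[r&(b<0)]) if (r&(b<0)).any() else None,np.median(b[r&(b>0)]) if (r&(b>0)).any() else None)
E
```

```text
[0.6268 0.1713 0.3517]
top 0.088 667 a [0.0142 0.0484 0.0881] b [-0.0381 -0.0011  0.0354] z 0.1024406030819176
top 0.12 69 a [0.0154 0.0554 0.0898] b [-0.0429 -0.0325  0.0383] z 0.12798896555062145
floor fit z=a*k [-0.0036  0.1025]
 walls b -0.04976489929810892 0.047664959544580124
side 0.088 954 a [0.0164 0.0509 0.0914] b [-0.0393 -0.0049  0.0408] z 0.10205039238229799
side 0.12 302 a [0.017  0.07   0.0949] b [-0.0399  0.017   0.042 ] z 0.12649357179321255
floor fit z=a*k [-0.0052  0.1022]
 walls b -0.04741741479252666 0.05030722962524644<stdin>:6: RuntimeWarning: Mean of empty slice
```

```bash
python3 -m pendant '[-1,0,0,0.7,0,-1,0,0,0.9,0,-1,0,0,0.9,0,-1,0,0,0.4,0,-1,0,0,0.2,0,-1,0,0,0,0,-1,0,0,0,0]'
```

```text
t: 10.55
ee_pos: [0.627, 0.1719, 0.2588]
ee_rot: [[-0.974, -0.225, 0.002], [-0.225, 0.974, 0.0], [-0.002, -0.0, -1.0]]
wrist_force: [-0.1, 0.3, -0.1]
finger_gap: 0.0174
finger_force: 61.8
```

```bash
python3 -m pendant '[-1,0,0,0.07,0,-1,0.4,0,0,0,-1,0.8,0,0,0,-1,0.9,0,0,0,-1,0.9,0,0,0,-1,0.5,0,0,0,-1,0.3,0,0,0,-1,0,0,0,0,-1,0,0,0,0]'; python3 - <<'E'
from h import *
p,d=read_camera("top");q,d=read_camera("side")
c=lambda p,a,b:cv2.resize(p[b:b+120,a:a+160],(400,300),interpolation=cv2.INTER_CUBIC)
cv2.imwrite("pics/g3.png",np.hstack([c(p,120,180),c(q,165,210)])[:,:,::-1])
E
```

```text
t: 11.45
ee_pos: [0.5158, 0.1462, 0.2565]
ee_rot: [[-0.974, -0.225, 0.001], [-0.225, 0.974, -0.0], [-0.0, -0.0, -1.0]]
wrist_force: [-6.1, -1.7, 13.3]
finger_gap: 0.0172
finger_force: 63.8
```

View pics/g3.png

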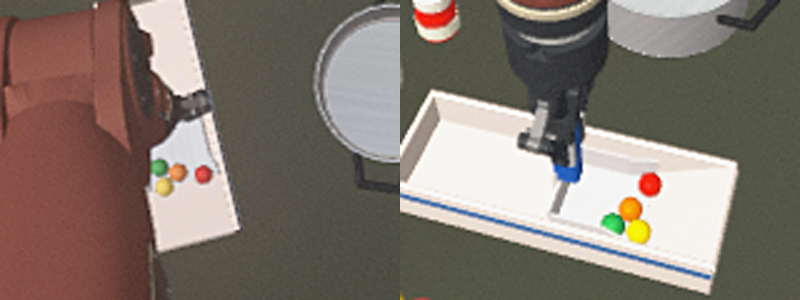

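```bash
cat > c.py <<'E'
from h import *
np.set_printoptions(precision=4,suppress=True)
s=telemetry.get_state(); y=np.arctan2(-s["ee_rot"][1][0],-s["ee_rot"][0][0]);u=np.array([np.cos(y),np.sin(y)]);v=np.array([-u[1],u[0]]);O=np.array(s["ee_pos"][:2])-.03*u
print("tcp",np.array(s["ee_pos"]),"F",np.array(s["wrist_force"]))
for n in("top","side"):
    p,d,W=cloud(n);H=hsv(p).astype(int)
    near=np.hypot(W[...,0]-O[0],W[...,1]-O[1])<.2
    for c,lo,hi in(("red",0,5),("orange",7,17),("yellow",22,33),("green",45,85)):
        m=(H[...,0]>=lo)&(H[...,0]<=hi)&(H[...,1]>120)&(H[...,2]>70)&near
        k,l,st,ce=cv2.connectedComponentsWithStats(m.astype(np.uint8))
        for i in range(1,k):
            if 12<st[i,4]<200:
                w=W[l==i]; t=np.nanmedian(w,0)
                e=t-np.array(camera_info(n)["cam_to_world"])[:3,3]; t=t+e/np.linalg.norm(e)*.008
                print(n,c,st[i,4],"px",ce[i].round(),"world",t,"scoop xy",np.array([(t[:2]-O)@u,(t[:2]-O)@v]))
E
python3 c.py
```

```text
tcp [0.5159 0.1462 0.2565] F [-5.1761 -2.1747 15.7967]
top red 15 px [126. 191.] world [0.5477 0.1789 0.5498] scoop xy [0.0683 0.0248]
top red 21 px [137. 194.] world [0.5418 0.1583 0.5577] scoop xy [0.0579 0.0059]
top red 36 px [139. 202.] world [0.526  0.1517 0.5665] scoop xy [0.041  0.0031]
top red 18 px [155. 216.] world [0.4972 0.1195 0.5844] scoop xy [ 0.0057 -0.0218]
top red 17 px [147. 221.] world [0.4881 0.1313 0.5926] scoop xy [-0.0005 -0.0083]
top red 32 px [201. 249.] world [0.4554 0.108  0.0188] scoop xy [-0.0376 -0.0237]
top red 16 px [177. 314.] world [0.3453 0.065  0.6847] scoop xy [-0.1545 -0.0409]
top orange 37 px [190. 248.] world [0.459  0.1389 0.02  ] scoop xy [-0.0271  0.0056]
top yellow 28 px [185. 254.] world [0.4409 0.1538 0.0202] scoop xy [-0.0415  0.0243]
side red 49 px [397.   3.] world [0.3138 0.1655 0.6297] scoop xy [-0.1626  0.0642]
side red 102 px [377.  14.] world [0.326  0.1666 0.6193] scoop xy [-0.1505  0.0625]
side red 18 px [356.  27.] world [0.3419 0.1672 0.6082] scoop xy [-0.1349  0.0596]
side red 67 px [265. 283.] world [0.456  0.1079 0.0188] s
[... 180 characters left out ...]
[-0.152   0.0455]
side orange 15 px [360.  34.] world [0.3412 0.1496 0.595 ] scoop xy [-0.1395  0.0426]
side orange 30 px [329.  50.] world [0.3681 0.1517 0.5765] scoop xy [-0.1129  0.0385]
side orange 18 px [307.  60.] world [0.3891 0.1516 0.5629] scoop xy [-0.0924  0.0337]
side orange 30 px [178. 157.] world [0.5556 0.1936 0.4017] scoop xy [0.0793 0.0373]
side orange 36 px [257. 294.] world [0.4573 0.1366 0.0172] scoop xy [-0.0293  0.0038]
side yellow 71 px [260. 302.] world [0.4433 0.1535 0.0193] scoop xy [-0.0391  0.0234]
side yellow 66 px [162. 326.] world [0.5683 0.3109 0.0688] scoop xy [0.118  0.1487]
side green 47 px [250. 299.] world [0.4654 0.1567 0.0198] scoop xy [-0.0169  0.0216]
```

Orange and green are inside, and red and yellow rest over the lip against the ramp. I'll move up the ramp so the balls roll deeper, then lift and look.

```bash
python3 -m pendant '[-1,0.35,0,-0.35,0,-1,0.45,0,-0.35,0,-1,0.45,0,-0.35,0,-1,0.35,0,-0.3,0,-1,0,0,-0.5,0,-1,0,0,-0.6,0,-1,0,0,-0.4,0,-1,0,0,0,0]'; python3 c.py | grep -v "0.[3456]...\] scoop"; python3 - <<'E'
from h import *
p,d=read_camera("top");q,d=read_camera("side")
c=lambda p,a,b:cv2.resize(p[b:b+120,a:a+160],(400,300),interpolation=cv2.INTER_CUBIC)
cv2.imwrite("pics/g4.png",np.hstack([c(p,120,180),c(q,165,210)])[:,:,::-1])
E
```

```text
t: 12.45
ee_pos: [0.4692, 0.1355, 0.3428]
ee_rot: [[-0.974, -0.225, 0.003], [-0.225, 0.974, 0.0], [-0.003, -0.0, -1.0]]
wrist_force: [0.4, -0.4, -2.0]
finger_gap: 0.0172
finger_force: 61.7
tcp [0.4692 0.1355 0.3428] F [ 0.3761 -0.4125 -1.9595]
top red 38 px [200. 264.] world [0.413  0.1005 0.1052] scoop xy [-0.0326 -0.0214]
top orange 38 px [189. 263.] world [0.4166 0.1296 0.1062] scoop xy [-0.0226  0.0061]
top yellow 36 px [184. 270.] world [0.3981 0.145  0.1061] scoop xy [-0.0371  0.0253]
side red 83 px [285. 267.] world [0.4149 0.0991 0.1038] scoop xy [-0.0311 -0.0232]
side orange 59 px [277. 277.] world [0.4165 0.1292 0.1022] scoop xy [-0.0227  0.0057]
side yellow 81 px [282. 287.] world [0.399  0.1439 0.1045] scoop xy [-0.0365  0.024 ]
side green 42 px [270. 282.] world [0.4252 0.146  0.1056] scoop xy [-0.0105  0.0202]
```

View pics/g4.png

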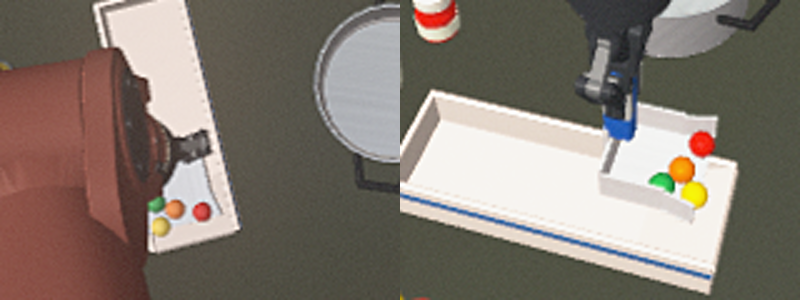

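All four are in the scoop and barely rolling. I'll do a slow retreat and a sharp advance over the tray to seat them deeper and see how they respond to jerks.

```bash
python3 -m pendant '[-1,-0.1,0,0,0,-1,-0.2,0,0,0,-1,-0.3,0,0,0,-1,-0.3,0,0,0,-1,-0.1,0,0,0,-1,1,0,0,0,-1,0.4,0,0,0,-1,0.2,0,0,0,-1,0.1,0,0,0,-1,0,0,0,0]'; python3 c.py | grep -v "0.[3456]...\] scoop";sleep 0; python3 c.py | grep -v "0.[3456]...\] scoop"
```

```text
t: 13.65
ee_pos: [0.4485, 0.1308, 0.3414]
ee_rot: [[-0.974, -0.225, 0.001], [-0.225, 0.974, 0.0], [-0.001, -0.0, -1.0]]
wrist_force: [-0.3, -0.4, -0.9]
finger_gap: 0.0174
finger_force: 61.8
tcp [0.4485 0.1308 0.3414] F [-0.3112 -0.3674 -0.877 ]
top red 38 px [199. 260.] world [0.4237 0.1036 0.104 ] scoop xy [-0.0003 -0.0209]
top orange 16 px [191. 260.] world [0.424  0.1223 0.1077] scoop xy [ 0.0042 -0.0028]
top yellow 21 px [187. 270.] world [0.3977 0.1357 0.1047] scoop xy [-0.0184  0.0162]
side red 80 px [279. 266.] world [0.4247 0.1039 0.1037] scoop xy [ 0.0007 -0.0208]
side orange 54 px [273. 276.] world [0.4252 0.1297 0.1021] scoop xy [0.0071 0.0042]
side orange 47 px [205. 353.] world [0.466  0.3152 0.0786] scoop xy [0.0885 0.1758]
side yellow 81 px [282. 283.] world [0.4025 0.1375 0.1039] scoop xy [-0.0133  0.0169]
side green 44 px [264. 280.] world [0.4367 0.1478 0.1047] scoop xy [0.0223 0.0193]
tcp [0.4488 0.1308 0.3413] F [-0.2353 -0.4228 -1.2387]
top red 39 px [199. 260.] world [0.4237 0.1035 0.1042] scoop xy [-0.0006 -0.0209]
top orange 16 px [191. 260.] world [0.424  0.122  0.1084] scoop xy [ 0.0039 -0.003 ]
top yellow 21 px [187. 269.] world [0.4002 0.1336 0.1063] scoop xy [-0.0167  0.0136]
side red 81 px [279. 266.] world [0.4246 0.1042 0.104 ] scoop xy [ 0.0005 -0.0205]
side orange 57 px [273. 276.] world [0.4261 0.1296 0.1011] scoop xy [0.0076 0.004 ]
side orange 45 px [204. 352.] world [0.466  0.3152 0.0857] scoop xy [0.0882 0.1759]
side yellow 81 px [282. 283.] world [0.4021 0.1377 0.1036] scoop xy [-0.0139  0.0172]
side green 44 px [264. 280.] world [0.4362 0.1477 0.1052] scoop xy [0.0215 0.0193]
```

Balls now sit 25-60 mm behind the lip and stay still. I'll carry them sideways, gently, to above the pan.

```bash
python3 -m pendant '[-1,-0.03,-0.1,-0.05,0,-1,-0.06,-0.2,-0.05,0,-1,-0.08,-0.3,0,0,-1,-0.09,-0.4,0,0,-1,-0.09,-0.45,0,0,-1,-0.09,-0.45,0,0,-1,-0.09,-0.45,0,0,-1,-0.09,-0.45,0,0,-1,-0.09,-0.45,0,0,-1,-0.09,-0.45,0,0]' && python3 -m pendant '[-1,-0.09,-0.45,0,0,-1,-0.09,-0.45,0,0,-1,-0.09,-0.45,0,0,-1,-0.09,-0.45,0,0,-1,-0.09,-0.45,0,0,-1,-0.09,-0.45,0,0,-1,-0.09,-0.45,0,0,-1,-0.09,-0.45,0,0,-1,-0.09,-0.4,0,0,-1,-0.06,-0.3,0,0]' && python3 -m pendant '[-1,-0.04,-0.15,0,0,-1,-0.02,-0.08,0,0,-1,0,0,0,0]'; python3 c.py | grep -v "0.[3456]...\] scoop"; python3 - <<'E'
from h import *
p,d=read_camera("top");q,d=read_camera("side")
c=lambda p,a,b:cv2.resize(p[b:b+120,a:a+160],(400,300),interpolation=cv2.INTER_CUBIC)
cv2.imwrite("pics/g5.png",np.hstack([c(p,200,160),c(q,195,140)])[:,:,::-1])
E
```

```text
t: 14.85
ee_pos: [0.497, 0.0268, 0.3441]
ee_rot: [[-0.974, -0.224, -0.0], [-0.224, 0.974, 0.0], [0.0, 0.0, -1.0]]
wrist_force: [0.5, -0.5, -2.2]
finger_gap: 0.017
finger_force: 61.8
t: 15.85
ee_pos: [0.5514, -0.093, 0.344]
ee_rot: [[-0.975, -0.224, 0.0], [-0.224, 0.975, -0.0], [-0.0, -0.0, -1.0]]
wrist_force: [-0.6, 0.4, -0.7]
finger_gap: 0.0173
finger_force: 61.8
t: 16.15
ee_pos: [0.5542, -0.0982, 0.3441]
ee_rot: [[-0.974, -0.225, -0.0], [-0.225, 0.974, 0.0], [0.0, 0.0, -1.0]]
wrist_force: [0.2, 0.1, -0.8]
finger_gap: 0.0173
finger_force: 61.7
tcp [ 0.5542 -0.0982  0.3441] F [ 0.2031  0.1241 -0.7876]
top red 22 px [231. 274.] world [ 0.4019 -0.0163  0.7278] scoop xy [-0.1001  0.114 ]
top orange 40 px [309. 217.] world [ 0.5344 -0.2048  0.078 ] scoop xy [-0.0132 -0.0994]
side red 46 px [282. 182.] world [ 0.5299 -0.1243  0.1078] scoop xy [ 0.0004 -0.0199]
side orange 67 px [288. 171.] world [ 0.5447 -0.1856  0.0886] scoop xy [ 0.0011 -0.083 ]
side orange 39 px [277. 188.] world [ 0.5307 -0.1002  0.1042] scoop xy [0.0066 0.0033]
side yellow 34 px [285. 192.] world [ 0.5083 -0.093   0.1079] scoop xy [-0.0136  0.0155]
side green 16 px [270. 189.] world [ 0.5447 -0.084   0.1091] scoop xy [0.0239 0.016 ]
```

View pics/g5.png

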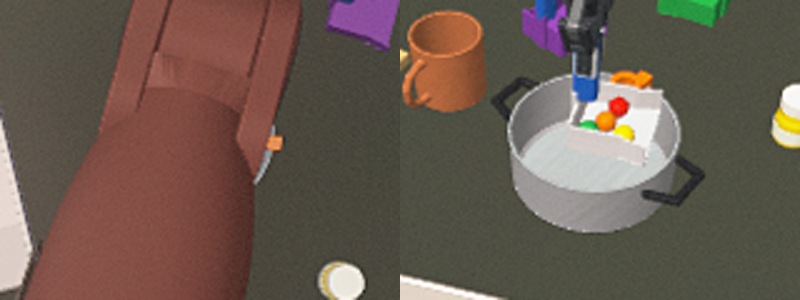

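```bash
python3 -m pendant '[-1,0.1,0,0,0,-1,0.2,0,0,0,-1,0.25,0,0,0,-1,0.25,0,0,0,-1,-1,0,0,0,-1,-1,0,0,0,-1,-1,0,0,0,-1,-1,0,0,0,-1,-1,0,0,0,-1,0,0,0,0]'; python3 c.py | grep -v "0.[3456]...\] scoop"; python3 - <<'E'
from h import *
p,d=read_camera("top");q,d=read_camera("side")
c=lambda p,a,b:cv2.resize(p[b:b+120,a:a+160],(400,300),interpolation=cv2.INTER_CUBIC)
cv2.imwrite("pics/g6.png",np.hstack([c(p,200,160),c(q,195,140)])[:,:,::-1])
E
```

```text
t: 17.35
ee_pos: [0.679, -0.0694, 0.3434]
ee_rot: [[-0.974, -0.226, 0.001], [-0.226, 0.974, 0.0], [-0.001, -0.0, -1.0]]
wrist_force: [-0.4, 0.2, -1.9]
finger_gap: 0.0175
finger_force: 61.8
tcp [ 0.679  -0.0694  0.3434] F [-0.3848  0.151  -1.9303]
top red 22 px [241. 200.] world [ 0.5074 -0.0321  0.7009] scoop xy [-0.1287  0.0751]
top orange 137 px [302. 215.] world [ 0.5387 -0.182   0.0887] scoop xy [-0.1321 -0.0781]
side red 43 px [277. 206.] world [ 0.5397 -0.1205  0.0167] scoop xy [-0.1172 -0.0184]
side red 100 px [179. 216.] world [0.7403 0.0479 0.0289] scoop xy [0.1162 0.1004]
side orange 23 px [226. 158.] world [ 0.7354 -0.1804  0.071 ] scoop xy [ 0.0599 -0.1209]
side orange 164 px [285. 176.] world [ 0.542  -0.1683  0.085 ] scoop xy [-0.1257 -0.0655]
side orange 15 px [172. 187.] world [ 0.8488 -0.0524  0.0061] scoop xy [ 0.1992 -0.0217]
side orange 33 px [271. 212.] world [ 0.5433 -0.0956  0.0145] scoop xy [-0.1081  0.005 ]
```

View pics/g6.png

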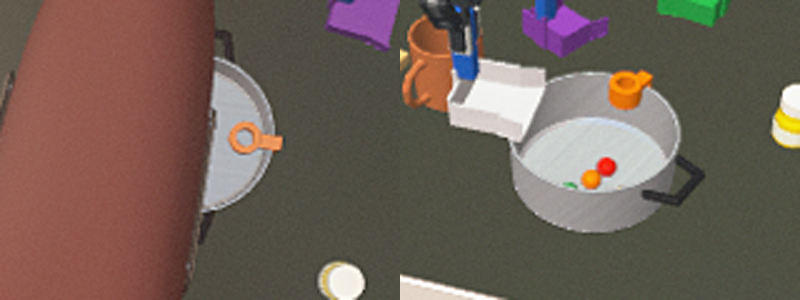

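Red, orange and green lie in the pan at (590-607,165-187) in the right crop, and the scoop is empty. Yellow is probably hidden behind the near wall. I'll return the scoop to its original place.

```bash
python3 -m pendant '[-1,0,0,-0.5,0,-1,0,0,-0.5,0,-1,0.64,-0.94,0,0,-1,0.64,-0.94,0,0,-1,0.64,-0.94,0,0,-1,0.64,-0.94,0,0,-1,0.64,-0.94,0,0,-1,0.64,-0.94,0,0,-1,0.64,-0.94,0,0,-1,0.64,-0.94,0,0]' && python3 -m pendant '[-1,0,0,1,0,-1,0,0,1,0,-1,0,0,1,0,-1,0,0,0.6,0,-1,0,0,0.3,0,-1,0,0,0,0,-1,0,0,0,0]'
```

```text
t: 18.55
ee_pos: [0.5762, -0.3255, 0.3748]
ee_rot: [[-0.975, -0.224, 0.0], [-0.224, 0.975, -0.0], [-0.0, -0.0, -1.0]]
wrist_force: [-0.2, -0.6, -1.0]
finger_gap: 0.0174
finger_force: 61.9
t: 19.25
ee_pos: [0.578, -0.3245, 0.2584]
ee_rot: [[-0.975, -0.224, 0.001], [-0.224, 0.975, -0.001], [-0.001, -0.001, -1.0]]
wrist_force: [0.2, -0.5, -0.7]
finger_gap: 0.0173
finger_force: 61.8
```

```bash
python3 -m pendant '[-1,0,0,0.15,0,-1,0,0,0.08,0,-1,0,0,0,0]' && python3 -m pendant '[1,0,0,0,0,1,0,0,0,0,1,0,0,0,0,1,0,0,0,0,1,0,0,-0.5,0,1,0,0,-1,0,1,0,0,-1,0,1,0,0,-1,0,1,0,0,-1,0,1,0,0,-1,0]'
```

```text
t: 19.55
ee_pos: [0.5784, -0.3246, 0.2517]
ee_rot: [[-0.974, -0.225, 0.002], [-0.225, 0.974, -0.001], [-0.001, -0.002, -1.0]]
wrist_force: [-0.6, 0.1, 6.6]
finger_gap: 0.0171
finger_force: 62.7
t: 20.55
ee_pos: [0.5779, -0.3242, 0.4164]
ee_rot: [[-0.974, -0.225, -0.0], [-0.225, 0.974, 0.0], [0.0, 0.0, -1.0]]
wrist_force: [0.6, -1.7, 0.7]
finger_gap: 0.0853
finger_force: 0.0
```

```bash
python3 -m pendant '[1,-0.09,0.98,0,0,1,-0.09,0.98,0,0,1,-0.09,0.98,0,0,1,-0.09,0.98,0,0,1,-0.09,0.98,0,0,1,-0.09,0.98,0,0,1,-0.09,0.98,0,0,1,-0.09,0.98,0,0,1,-0.09,0.98,0,0,1,-0.09,0.98,0,0]' && python3 -m pendant '[1,-0.09,0.98,0,0,1,-0.09,0.98,0,0,1,-0.09,0.98,0,0,1,-0.09,0.98,0,0,1,-0.09,0.98,0,0,1,-0.09,0.98,0,0,1,-0.09,0.98,0,0,1,-0.09,0.98,0,0,1,-0.09,0.98,0,0,1,0,0.98,0,0]' && python3 -m pendant '[1,0,0.98,0,0,1,0,0.98,0,0,1,-0.1,1,0,0,1,0,0,0,0]'; python3 - <<'E'
from h import *
np.set_printoptions(precision=4,suppress=True)
print(telemetry.get_state()["ee_pos"])
for n in("top","side"):
    p,d,W=cloud(n);H=hsv(p).astype(int)
    m=((H[...,0]<6)|(H[...,0]>174))&(H[...,1]>130)&(W[...,2]>.18)&(W[...,2]<.21)&(np.hypot(W[...,0]-.484,W[...,1]-.351)<.05)
    t=W[m&(W[...,2]>.192)]; print(n,m.sum(),t.mean(0) if len(t) else "",len(t))
    m=(H[...,0]>22)&(H[...,0]<33)&(H[...,1]>120)&(np.hypot(W[...,0]-.5515,W[...,1]+.1144)<.085); print(n,"yellow in pan",m.sum(),np.nanmedian(W[m],0))
    m=(H[...,0]>100)&(H[...,0]<125)&(H[...,1]>120)&(W[...,2]>.112)&(np.hypot(W[...,0]-.58,W[...,1]+.324)<.05); print(n,"scoop grip",m.sum(),W[m].mean(0))
E
```

```text
t: 21.55
ee_pos: [0.5379, -0.0306, 0.4152]
ee_rot: [[-0.974, -0.225, 0.0], [-0.225, 0.974, -0.0], [-0.0, -0.0, -1.0]]
wrist_force: [0.5, -0.3, -0.4]
finger_gap: 0.0856
finger_force: 0.0
t: 22.55
ee_pos: [0.4957, 0.2615, 0.4152]
ee_rot: [[-0.974, -0.225, 0.0], [-0.225, 0.974, 0.0], [-0.0, -0.0, -1.0]]
wrist_force: [-0.5, 0.2, 0.8]
finger_gap: 0.0854
finger_force: 0.0
t: 22.95
ee_pos: [0.4781, 0.3502, 0.4149]
ee_rot: [[-0.974, -0.228, -0.0], [-0.228, 0.974, 0.001], [-0.0, 0.001, -1.0]]
wrist_force: [-0.9, -0.1, 0.3]
finger_gap: 0.0858
finger_force: 0.0
[0.4781 0.3502 0.4149]
top 11 [0.4781 0.3463 0.1966] 11
top yellow in pan 23 [ 0.5029 -0.0913  0.024 ]
top scoop grip 48 [ 0.5767 -0.3232  0.1191]
side 275 [0.4843 0.3524 0.1958] 268
side yellow in pan 4 [ 0.5443 -0.0912  0.025 ]
side scoop grip 43 [ 0.5779 -0.3199  0.1175]
```

All four candies are in the pan and the scoop is upright. Now I'll grasp the thermometer.

```bash
python3 -m pendant '[1,-0.1,0,0,0,1,-0.09,0,0,0,1,0,0,0.9,0,1,0,0,0.9,0,1,0,0,0.9,0,1,0,0,0.43,0,1,0,0,0,0,-1,0,0,0,0,-1,0,0,0,0,-1,0,0,0,0]' 60 && python3 -m pendant '[-1,0,0,0,0,-1,0,0,0,0,-1,0,0,0,0,-1,0,0,-0.2,0,-1,0,0,-0.4,0,-1,0,0,-0.7,0,-1,0,0,-0.9,0,-1,0,0,-0.9,0,-1,0,0,-0.9,0,-1,0,0,-0.7,0]'
```

```text
t: 24.05
ee_pos: [0.4849, 0.3489, 0.3225]
ee_rot: [[-0.974, -0.225, 0.002], [-0.225, 0.974, 0.001], [-0.002, 0.001, -1.0]]
wrist_force: [0.7, 0.1, -0.0]
finger_gap: 0.044
finger_force: 0.0
t: 25.05
ee_pos: [0.4843, 0.3486, 0.4649]
ee_rot: [[-0.974, -0.225, 0.001], [-0.225, 0.974, 0.001], [-0.002, 0.0, -1.0]]
wrist_force: [0.3, -0.2, -0.7]
finger_gap: 0.0229
finger_force: 58.3
```

```bash
python3 -m pendant '[-1,0,0,-0.6,0,-1,0.05,-0.3,0,0,-1,0.05,-0.6,0,0,-1,0.11,-0.9,0,0,-1,0.11,-0.9,0,0,-1,0.11,-0.9,0,0,-1,0.11,-0.9,0,0,-1,0.11,-0.9,0,0,-1,0.11,-0.9,0,0,-1,0.11,-0.9,0,0]' && python3 -m pendant '[-1,0.11,-0.9,0,0,-1,0.11,-0.9,0,0,-1,0.11,-0.9,0,0,-1,0.11,-0.9,0,0,-1,0.11,-0.9,0,0,-1,0.11,-0.9,0,0,-1,0.11,-0.9,0,0,-1,0.11,-0.9,0,0,-1,0.11,-0.9,0,0,-1,0.11,-0.9,0,0]' && python3 -m pendant '[-1,0.12,-0.6,0,0,-1,0.05,-0.35,0,0,-1,0,0,0,0,-1,0,0,0,0]'; python3 - <<'E'
from h import *
p,d=read_camera("top");q,d=read_camera("side")
c=lambda p,a,b:cv2.resize(p[b:b+120,a:a+160],(400,300),interpolation=cv2.INTER_CUBIC)
cv2.imwrite("pics/g7.png",np.hstack([c(p,220,150),c(q,210,80)])[:,:,::-1])
for n in("top","side"):
    for k in("thermo_tip","thermo_mark","guide_top"): print(n,k,[(np.round(r["at"],1).tolist(),round(r["score"],2)) for r in mark_of(n,k)[:2]])
E
```

```text
t: 26.05
ee_pos: [0.5068, 0.1299, 0.4791]
ee_rot: [[-0.975, -0.224, -0.002], [-0.224, 0.975, -0.001], [0.002, -0.0, -1.0]]
wrist_force: [0.2, -0.3, -0.6]
finger_gap: 0.0227
finger_force: 58.4
t: 27.05
ee_pos: [0.5348, -0.1403, 0.479]
ee_rot: [[-0.975, -0.224, -0.002], [-0.224, 0.975, 0.0], [0.002, 0.001, -1.0]]
wrist_force: [0.2, -0.0, -1.1]
finger_gap: 0.0226
finger_force: 58.4
t: 27.45
ee_pos: [0.537, -0.1669, 0.4799]
ee_rot: [[-0.975, -0.224, -0.001], [-0.224, 0.975, 0.001], [0.001, 0.001, -1.0]]
wrist_force: [-0.4, -0.2, -1.0]
finger_gap: 0.0228
finger_force: 58.4
top thermo_tip [([214.8, 132.9], 0.51)]
top thermo_mark [([213.4, 130.1], 0.74)]
top guide_top [([212.5, 272.0], 0.71)]
side thermo_tip [([156.5, 291.7], 0.73), ([344.3, 169.8], 0.61)]
side thermo_mark [([333.2, 164.2], 0.82), ([136.1, 288.4], 0.62)]
side guide_top [([172.9, 281.0], 0.63)]
```

View pics/g7.png

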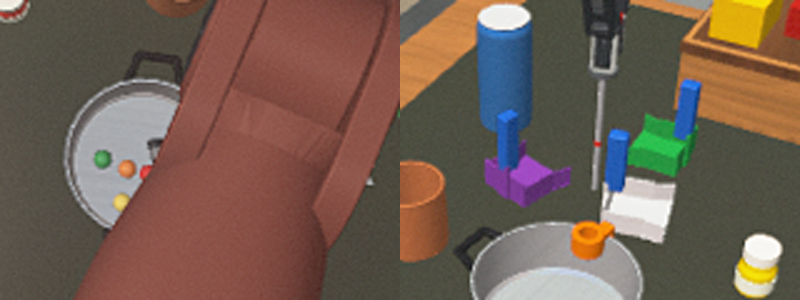

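Side view: the thermometer hangs upright, with its red band at (598,143) and tip at (597,188) in the right crop, near the guide at (590,238). Four candies show in the pan, and the top view is blocked by the arm. Next I'll measure stem and guide in the side camera.

```bash
cat > t.py <<'E'
from h import *
from scipy.optimize import least_squares
np.set_printoptions(precision=4,suppress=True)
n="side"; N=6
F=[cloud(n) for _ in range(N)]; p=np.mean([f[0] for f in F],0).astype(np.uint8); D=np.array([f[1] for f in F]); D[D==0]=np.nan
d=np.nanmedian(D,0); W=unproj(n,np.nan_to_num(d)); H=hsv(p).astype(int); C=np.array(camera_info(n)["cam_to_world"])[:3,3]
s=telemetry.get_state(); T=np.array(s["ee_pos"]); tip=T[2]-.155-.158
print("tcp",T,"F",np.array(s["wrist_force"]),"tip z est",tip)
# stem
near=np.hypot(W[...,0]-T[0],W[...,1]-T[1])<.02
m=near&(W[...,2]>max(tip-.01,.103))&(W[...,2]<tip+.122)
w=W[m]; e=w-C; w=w+e/np.linalg.norm(e,axis=1)[:,None]*.003
if len(w)>20:
    f=[np.polyfit(w[:,2],w[:,i],1) for i in(0,1)]
    print("stem pts",len(w),"zmin",w[:,2].min(),"slope",f[0][0],f[1][0],"xy at tip",[np.polyval(k,tip) for k in f],"at mark",[np.polyval(k,tip+.055) for k in f])
r=near&((H[...,0]<8)|(H[...,0]>172))&(H[...,1]>90)&(W[...,2]>.09)&(W[...,2]<tip+.12)
v,u=np.nonzero(r); print("band px",len(u),u.mean() if len(u) else"",v.mean() if len(u) else "","world",W[r].mean(0) if len(u) else "")
# guide
g=(H[...,0]<20)&(H[...,1]>130)&(np.hypot(W[...,0]-.5425,W[...,1]+.17)<.024)&(W[...,2]>.072)&(W[...,2]<.106)
w=W[g]; t=w[w[:,2]>.0965]; k=w[(w[:,2]<.095)]
rr=lambda c,a:np.hypot(a[:,0]-c[0],a[:,1]-c[1])
res=lambda c:np.r_[rr(c,k)-.018,np.maximum(0,rr(c,t)-.018)+np.maximum(0,.010-rr(c,t))]
G=least_squares(res,[.5425,-.17],loss="soft_l1",f_scale=.002); print("guide fit",len(t),len(k),G.x,G.cost,"top z",np.median(t[:,2]),"topmean",t.mean(0))
# image line: where does the stem line cross vs guide top centre, in px
for q in((.5423,-.1698,.1),(G.x[0],G.x[1],.1)): print("px of guide",q,proj(n,q))
P=proj(n,np.array([[T[0],T[1],tip+.055],[T[0],T[1],tip]])); print("px of mark,tip if on TCP axis",P.ravel())
for z in (tip+.01,tip+.03,tip+.08,tip+.11):
    c=proj(n,[T[0],T[1],z]); y=int(round(c[1])); row=p[y,int(c[0])-12:int(c[0])+13].astype(float); x=np.arange(int(c[0])-12,int(c[0])+13)
    wgt=np.clip(np.abs(row-np.median(row,0)).sum(1)-25,0,None); print("z",round(z,3),"pred col",c[0],"seen col",(wgt*x).sum()/max(wgt.sum(),1e-6),"w",wgt.sum())
E
python3 t.py
```

```text
tcp [ 0.5375 -0.167   0.4803] F [ 0.225   0.6538 -0.52  ] tip z est 0.16731366108128345
stem pts 112 zmin 0.16430133300501276 slope 0.004333252663998103 -0.022468211387287863 xy at tip [np.float64(0.5378797145166586), np.float64(-0.16241060136042537)] at mark [np.float64(0.5381180434131786), np.float64(-0.1636463529867262)]
band px 7 288.2857142857143 137.0 world [ 0.5371 -0.161   0.2212]
guide fit 75 92 [ 0.5438 -0.1688] 0.0002941481342544678 top z 0.09917545558213692 topmean [ 0.5428 -0.1681  0.099 ]
px of guide (0.5423, -0.1698, 0.1) [285.3517 172.494 ]
px of guide (np.float64(0.543841346342846), np.float64(-0.1688089840803035), 0.1) [284.6647 172.5275]
px of mark,tip if on TCP axis [289.2575 135.2953 287.9756 153.4711]
z 0.177 pred col 288.2002775331813 seen col 290.3848845346396 w 1429.0
z 0.197 pred col 288.6606203033082 seen col 293.308261405672 w 1622.0
z 0.247 pred col 289.87951220740075 seen col 289.0251937984496 w 516.0
z 0.277 pred col 290.6615422510396 seen col 289.80223880597015 w 536.0
```

```bash
python3 -m pendant '[-1,-0.08,-0.11,0.3,0,-1,-0.07,-0.11,0.5,0,-1,0,0,0.5,0,-1,0,0,0.3,0,-1,0,0,0.1,0,-1,0,0,0,0,-1,0,0,0,0]'; python3 t.py; python3 - <<'E'
from h import *
q,d=read_camera("side")
cv2.imwrite("pics/g8.png",cv2.resize(q[110:200,230:350],(800,600),interpolation=cv2.INTER_CUBIC)[:,:,::-1])
E
```

```text
t: 28.85
ee_pos: [0.5435, -0.1725, 0.4299]
ee_rot: [[-0.974, -0.225, 0.001], [-0.225, 0.974, -0.0], [-0.001, -0.001, -1.0]]
wrist_force: [0.1, 0.1, -0.6]
finger_gap: 0.0229
finger_force: 58.4
tcp [ 0.5434 -0.1725  0.4296] F [ 0.4235  0.1817 -0.5772] tip z est 0.11659595296981987
stem pts 96 zmin 0.11636992514692149 slope 0.003591315215997172 -0.018824510034907392 xy at tip [np.float64(0.5439840351988912), np.float64(-0.1682547757771824)] at mark [np.float64(0.5441815575357709), np.float64(-0.1692901238291023)]
band px 6 286.0 151.5 world [ 0.5432 -0.167   0.1714]
guide fit 72 91 [ 0.5438 -0.1689] 0.0002989533873628818 top z 0.09931145602673219 topmean [ 0.5434 -0.1678  0.0991]
px of guide (0.5423, -0.1698, 0.1) [285.3517 172.494 ]
px of guide (np.float64(0.5438136019902872), np.float64(-0.16885466321373013), 0.1) [284.6816 172.5209]
px of mark,tip if on TCP axis [286.8698 150.248  285.7439 166.9993]
z 0.127 pred col 285.9415616402722 seen col 292.98677546426563 w 3554.0
z 0.147 pred col 286.34614962386956 seen col 293.5993892282066 w 3602.0
z 0.197 pred col 287.4146034493582 seen col 292.8521798365123 w 1468.0
z 0.227 pred col 288.09797302695404 seen col 293.98165717900065 w 1581.0
```

View pics/g8.png

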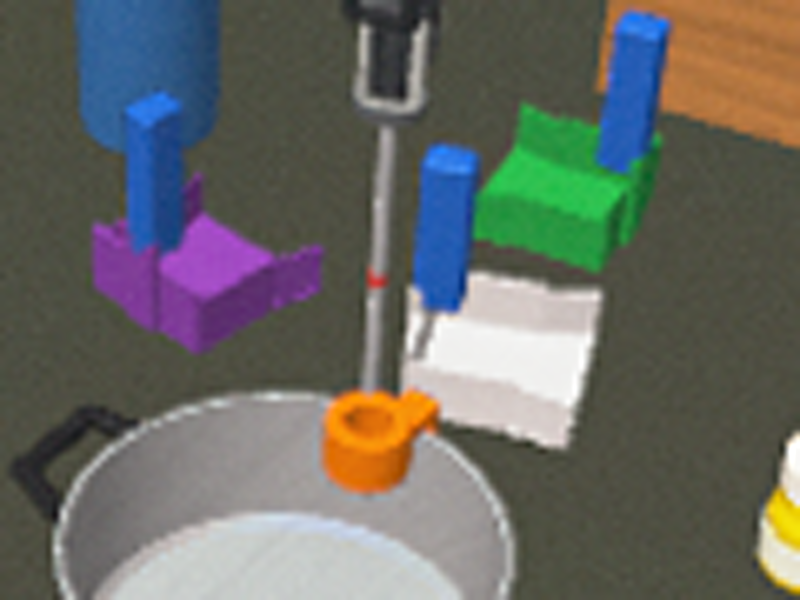

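The stem tip at (370,393) sits above the bore centre (370,418), and the depth fit agrees within 1 mm. Lowering slowly.

```bash
python3 -m pendant '[-1,0,0,0.1,0,-1,0,0,0.25,0,-1,0,0,0.3,0,-1,0,0,0.3,0,-1,0,0,0.3,0,-1,0,0,0.25,0,-1,0,0,0.1,0,-1,0,0,0,0]' && python3 t.py
```

```text
t: 30.0
ee_pos: [0.5432, -0.1724, 0.3808]
ee_rot: [[-0.974, -0.225, -0.001], [-0.225, 0.974, 0.0], [0.001, 0.0, -1.0]]
wrist_force: [0.1, -0.2, -0.5]
finger_gap: 0.0226
finger_force: 58.4
tcp [ 0.5434 -0.1725  0.3817] F [ 0.3377  0.1296 -0.3946] tip z est 0.0686524030945273
stem pts 64 zmin 0.10227219531269335 slope -0.002937134694079911 -0.013663555789057945 xy at tip [np.float64(0.5443419250952886), np.float64(-0.1685695362443636)] at mark [np.float64(0.5441803826871142), np.float64(-0.1693210318127618)]
band px 7 284.85714285714283 166.28571428571428 world [ 0.5436 -0.1669  0.1231]
guide fit 69 81 [ 0.5441 -0.1693] 0.00016999832448966347 top z 0.09920759556166714 topmean [ 0.5421 -0.167   0.0991]
px of guide (0.5423, -0.1698, 0.1) [285.3517 172.494 ]
px of guide (np.float64(0.5441013709667688), np.float64(-0.16927916213212313), 0.1) [284.6532 172.3942]
px of mark,tip if on TCP axis [285.879  164.9188 284.8323 180.4947]
z 0.079 pred col 285.01628188994516 seen col 284.88504273504276 w 2340.0
z 0.099 pred col 285.39258244326913 seen col 284.98052217157067 w 2413.0
z 0.149 pred col 286.38436292706285 seen col 293.1728045325779 w 3177.0
z 0.179 pred col 287.01719861258556 seen col 289.0278911564626 w 1470.0
```

```bash
python3 -m pendant '[-1,0,0,0.12,0,-1,0,0,0.25,0,-1,0,0,0.25,0,-1,0,0,0.1,0,-1,0,0,0,0,-1,0,0,0,0,-1,0,0,0,0]' && python3 t.py | head -4; python3 - <<'E'
from h import *
q,d=read_camera("side")
cv2.imwrite("pics/g9.png",cv2.resize(q[120:210,230:350],(800,600),interpolation=cv2.INTER_CUBIC)[:,:,::-1])
E
```

```text
t: 31.0
ee_pos: [0.5434, -0.1725, 0.3599]
ee_rot: [[-0.974, -0.225, 0.0], [-0.225, 0.974, -0.0], [-0.0, -0.0, -1.0]]
wrist_force: [-0.3, 0.4, 0.1]
finger_gap: 0.023
finger_force: 58.4
tcp [ 0.5433 -0.1725  0.3598] F [-0.0502  0.5845 -1.371 ] tip z est 0.04681049608916604
stem pts 48 zmin 0.10136985140298102 slope 0.0006075022445335475 -0.024835064174546822 xy at tip [np.float64(0.5441811586497984), np.float64(-0.16780567008290556)] at mark [np.float64(0.5442145712732478), np.float64(-0.16917159861250564)]
band px 6 285.0 172.16666666666666 world [ 0.5436 -0.1704  0.1001]
guide fit 68 83 [ 0.5439 -0.1693] 0.00021507084296048642 top z 0.09933113802604865 topmean [ 0.5429 -0.1671  0.0992]
```

View pics/g9.png

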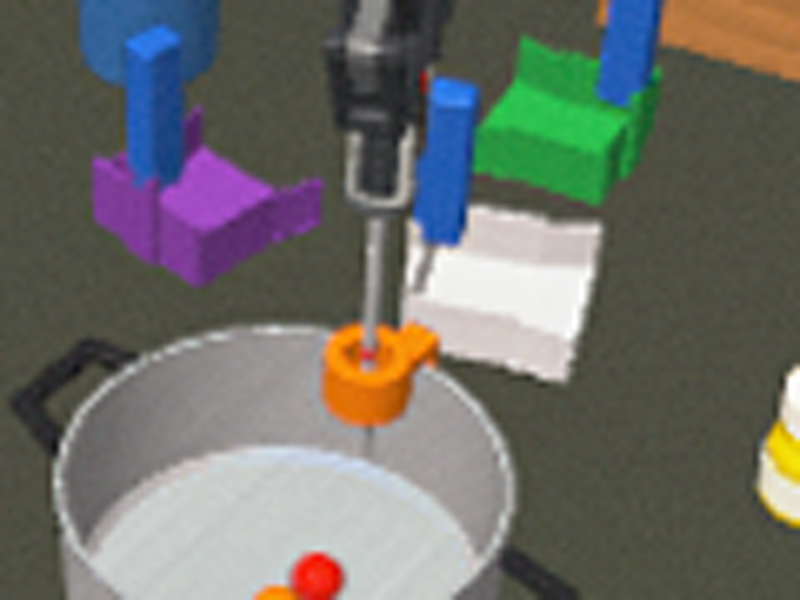

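The band (369,354) sits centred in the bore, whose centre is about (370,353). The scoop stands upright and the arm is still. Handing in.

```bash
python3 -c "
from workcell import ticket; print(ticket.sign_off())"
```

```text
the job is handed in; nothing more can be done
None
```

The job is handed in (no verdict came back): all four candies are in the pan, the scoop stands upright on the counter, and the gripper holds the thermometer still in the guide, by camera about 1 mm off the bore axis with its band level with the guide's top.

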